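# Sort the bench: dropper bottles, vials and forceps back to their stands

### The arm

A 7-joint arm with a two-finger parallel gripper is mounted at the origin on a cart in front of the work surface, level with it; the furniture and walls round the work are solid. World frame = base frame: x ahead of the robot, y to its left, z up, the work surface at z = 0. Lengths are in mm, angles in rad, forces in N, time in s.
With the tool pointing down it reaches from about 400 to 850 mm from the base axis. Payload 4.5 kg.
Tool frame: the origin (TCP) lies midway between the tips of the shut fingers; the grasp point (between the pads) lies 19 mm behind it; z points along the fingers, y is the line along which they close (so a half turn about z gives the same grasp; the last joint's range is limited). The gripper opens to 88 mm and grips with 3 to 60 N. Pads are 18 mm wide; open, the fingers measure 123 mm over their backs; the gripper's body (75 mm by 187 mm) begins 45 mm behind the grasp point.
Start: joints at [-1.094, 0.689, -0.195, 1.565, 0.157, 0.902, -0.215], TCP at [267.779, 564.755, 238.743] pointing down, gripper open.
Joint ranges: [-3.01, 3.01], [-0.46, 2.08], [-1.47, 1.51], [0.13, 2.56], [-1, 4.14], [0.04, 2.09], [-2.66, 2.66]. Speed limits (rad/s): [2.57, 2.57, 3.14, 3.14, 3.14, 3.14, 3.14].

### API

Orientations are given as a unit quaternion [w, x, y, z].
In Python, from station import ctrl, imaging gives the robot as it stands.
- The arm moves only by the tool arm_command, never from a script. Its argument "deltas" is a list of rows, each an object of numbers: "grip": the closure in counts, from 0 (fully open) to 255 (shut); "dx", "dy", "dz": the shift along the world's x, y, z in mm; "turn": the turn about the world's z in degrees. A call has 1 to 8 rows; each row shifts and turns the commanded pose from where the row before left it; what a row does not reach is not made up. A row lasts 1/10 s, in which the tool goes at most 50 mm and 8.59 degrees, less where a joint would pass 70% of its speed; a pose out of reach is approached as far as the arm can. A call is refused whole if a number of a shift passes 50 or a number of a turn 8.59, either way. A call with a gripper value outside its range is refused whole. The fingers move at their own pace and stop on an object; "newtons" is the grip in N (left out, the last holds). Time passes only in rows, so rows that do not move let the fingers close. It gives the time, the measured TCP pose, the force, the opening and the grip force at its end, in the units of the state.
- ctrl.read_state(): the state, without advancing time (a new reading comes with each control period).
- imaging.capture(name): name is "scene" or "top"; returns the picture (480x640x3 uint8, blue, green, red); there is no depth.
- imaging.camera_info(name): a dict with "mtx" (3x3 intrinsics, pixels), "R" (3x3) and "t" (3): a world point X has camera coordinates R X + t. Camera axes: x right, y down, z forward; pixel columns grow to the right and rows downward; lengths in mm; the calibration is good to about 2 mm. A picture is of the moment at which its call begins. camera_info takes no time and is no camera call.
- ctrl.job_done(): hands the job in; it is judged then, once.
The state is a dict: "time": time; "qpos": joint angles; "qvel": joint speeds; "effort": joint torques, N m; "tool_pos": TCP position; "eef_rot": TCP orientation; "contact_force": force on the tool from outside, world axes, zero at the start; "wrist_torque": the same for the moment, N m; "gripper_width": finger opening in mm; "grip_force": force on a finger pad.
Only numpy, scipy, OpenCV 4.12 (cv2) and the standard library are available. Lean on these libraries where they do the work, as an engineer would, in place of code of your own. Each camera call takes 0.05 s, during which the arm holds its last target. There are 200 camera calls.

### The job

Sort the five loose things left along the front of the bench (not the little bottles packed in the grey kit tray, nor the stock at the back): stand the two dropper bottles upright in the two-well stand, one to a well; stand the two screw-cap vials upright on the stepped stand, the taller vial on the low step and the shorter one on the high step so that their caps come level; and lay the forceps lengthwise in the middle of the steel tray. Set the bottles and vials down, do not drop them, and leave the timer standing where it is.

Things in the scene. Friction and masses are not known exactly. Their poses are not given: they have to be found in the camera images.
- dropper_a_mid (a point): Centre (half-way up) of one dropper bottle: round, 29 mm in diameter, 100 mm tall, about 65 g, standing upright; glass body up to 86 mm, above it a narrower black dropper top of 21 mm diameter. Take it round the glass. Its z axis points up along the bottle. The two dropper bottles are of one kind; either may go into either well.
- dropper_b_mid (a point): Centre (half-way up) of the other dropper bottle: like the first but 104 mm tall, glass body 29 mm in diameter up to 89 mm. Its z axis points up along the bottle.
- vial_tall_mid (a point): Centre (half-way up) of the taller screw-cap vial: 30 mm in diameter, 73 mm tall, about 50 g, body up to 63 mm, white screw cap of 23 mm diameter, standing upright. Its z axis points up along the bottle.
- vial_short_mid (a point): Centre (half-way up) of the shorter screw-cap vial: 31 mm in diameter, 60 mm tall, about 47 g, body up to 51 mm, white screw cap of 24 mm diameter, standing upright. Its z axis points up along the bottle.
- forceps_mid (a point): Centre (half-way up) of the steel forceps lying flat: 128 mm long along its y axis, 16 mm wide along x at the middle, 10 mm high, 30 g. Take them across the middle from above.
- dropper_stand: White plastic stand, fixed to the bench, 62 mm (x) by 116 mm (y) outside, 34 mm high, open on top, with two square wells side by side along y. Origin: centre of its underside. The wells are centred at y = -29 mm and y = +29 mm, each 50 by 50 mm inside, floor 4 mm above the underside; outer walls 4 mm, wall between the wells 8 mm.
- step_stand: Aluminium stand of two steps along its y axis, fixed, 62 (x) by 116 mm (y) outside. Origin: centre of its underside. Low step: bare metal, centred at y = -29 mm, floor 5 mm above the underside, rim up to 17 mm. High step: lined with thin black rubber, centred at y = +29 mm, floor at 18 mm, rim up to 30 mm. Each is 50 by 50 mm inside the rims (4 mm thick); wall between them 8 mm thick, 30 mm high.
- instrument_tray: Shallow steel tray, fixed to the bench, 150 mm long (x) by 96 mm wide (y) outside, 144 by 90 mm inside, floor 3 mm thick, rim 14 to 16 mm high. Origin: centre of its underside.
- timer_mid (a point): Centre (half-way up) of the white bench timer, a loose bystander standing upright in the middle of the bench: 26 mm deep (x), 68 mm wide (y), 62 mm high. Leave it standing where it is.

How it is judged (in metres and radians):
At the end, for the whole second after the job is handed in: Droppers upright (6 deg), one on the floor of each well; tall vial upright on the low step, short on the high, within 14 mm of its middle in x and y; forceps flat in the tray, lengthwise within 17 deg, centre within 15 mm of its middle lengthways, 30 mm across; all at rest (((x of dropper_a_mid in the frame of dropper_stand between -0.014 and 0.014 m and y of dropper_a_mid in the frame of dropper_stand between 0.015 and 0.043 m) or (x of dropper_a_mid in the frame of dropper_stand between -0.014 and 0.014 m and y of dropper_a_mid in the frame of dropper_stand between -0.043 and -0.015 m)) and height (world z) of dropper_a_mid below 0.062 m and angle between each of dropper_a_mid, dropper_b_mid, vial_tall_mid, vial_short_mid's own z axis and vertical below 0.1 rad and ((x of dropper_b_mid in the frame of dropper_stand between -0.014 and 0.014 m and y of dropper_b_mid in the frame of dropper_stand between 0.015 and 0.043 m) or (x of dropper_b_mid in the frame of dropper_stand between -0.014 and 0.014 m and y of dropper_b_mid in the frame of dropper_stand between -0.043 and -0.015 m)) and height (world z) of dropper_b_mid below 0.064 m and x of vial_tall_mid in the frame of step_stand between -0.014 and 0.014 m and y of vial_tall_mid in the frame of step_stand between -0.043 and -0.015 m and height (world z) of vial_tall_mid below 0.0495 m and x of vial_short_mid in the frame of step_stand between -0.014 and 0.014 m and y of vial_short_mid in the frame of step_stand between 0.015 and 0.043 m and height (world z) of vial_short_mid below 0.056 m and x of forceps_mid in the frame of instrument_tray between -0.015 and 0.015 m and y of forceps_mid in the frame of instrument_tray between -0.03 and 0.03 m and height (world z) of forceps_mid below 0.013 m and angle between the y axis of forceps_mid and the x axis of instrument_tray, either way round below 0.3 rad and linear speed of each of dropper_a, dropper_b, vial_tall, vial_short, forceps below 0.02 m/s); the robot touches nothing.
It fails at once if the timer is pushed more than 30 mm from where it stood, or knocked over (distance of timer_mid from where it was at the start of the episode above 0.03 m or angle between timer_mid's own z axis and vertical above 0.6 rad).
It fails at once if dropper a is dropped (falls out of the fingers faster than 0.8 m/s, as from more than 3 cm) (linear speed of dropper_a above 0.8 m/s and contact force between dropper_a and the fingers below 0.05 N).
It fails at once if dropper b is dropped (falls out of the fingers faster than 0.8 m/s, as from more than 3 cm) (linear speed of dropper_b above 0.8 m/s and contact force between dropper_b and the fingers below 0.05 N).
It fails at once if vial tall is dropped (falls out of the fingers faster than 0.8 m/s, as from more than 3 cm) (linear speed of vial_tall above 0.8 m/s and contact force between vial_tall and the fingers below 0.05 N).
It fails at once if vial short is dropped (falls out of the fingers faster than 0.8 m/s, as from more than 3 cm) (linear speed of vial_short above 0.8 m/s and contact force between vial_short and the fingers below 0.05 N).
It also fails if it takes over 134 s, if anything falls off the work surface, if the arm or the gripper's body presses on something with over 40 N, if the wrist force passes 120 N, or if a joint passes its speed limit or range.

## Working session

There is one attempt and no reset: what is moved stays moved. The work goes in short steps, Python scripts to look and compute and a tool call to move; the robot and the scene stay as the last step left them, time stands still between calls to the robot, and variables do not carry over. Pictures are saved under pics/ and viewed, at most 16 in all, crops included, and the job is handed in when it is done.

Besides the shell and the picture viewer there is one more tool, called by a JSON object that holds its "name" and its "arguments". arm_command: Moves the arm, as the interface text tells. Its arguments: {"type":"object","properties":{"deltas":{"type":"array"},"newtons":{"type":"number"}},"required":["deltas"]}

```bash
mkdir -p pics; ls; python3 - <<'E'
from station import ctrl, imaging
import cv2
s=ctrl.read_state(); print({k:s[k] for k in('time','tool_pos','eef_rot','gripper_width')})
for n in('scene','top'):
    cv2.imwrite(f'pics/{n}0.png',imaging.capture(n)); i=imaging.camera_info(n); print(n,i)
E
```

```text
pics
{'time': 0.0, 'tool_pos': array([267.5683911 , 564.13060536, 237.9192357 ]), 'eef_rot': array([-1.33069254e-04,  2.19546715e-01,  9.75601567e-01, -8.97686289e-04]), 'gripper_width': 88.0663272515275}
scene {'mtx': array([[527.95777724,   0.        , 317.42389813],
       [  0.        , 527.95777724, 240.49651221],
       [  0.        ,   0.        ,   1.        ]]), 'R': array([[ 0.64953936, -0.76032254,  0.00287267],
       [-0.49467529, -0.42546155, -0.75781187],
       [ 0.57740366,  0.4908076 , -0.6524668 ]]), 't': array([-349.77316749,  327.01632442,  963.69649914])}
top {'mtx': array([[595.43217282,   0.        , 317.04118322],
       [  0.        , 595.43217282, 231.47590197],
       [  0.        ,   0.        ,   1.        ]]), 'R': array([[ 0.0190644 , -0.99980076,  0.00591497],
       [-0.98957696, -0.01971338, -0.1426493 ],
       [ 0.14273748, -0.0031338 , -0.98975562]]), 't': array([ -26.38857806,  564.05995439, 1373.88762675])}
```

View pics/scene0.png

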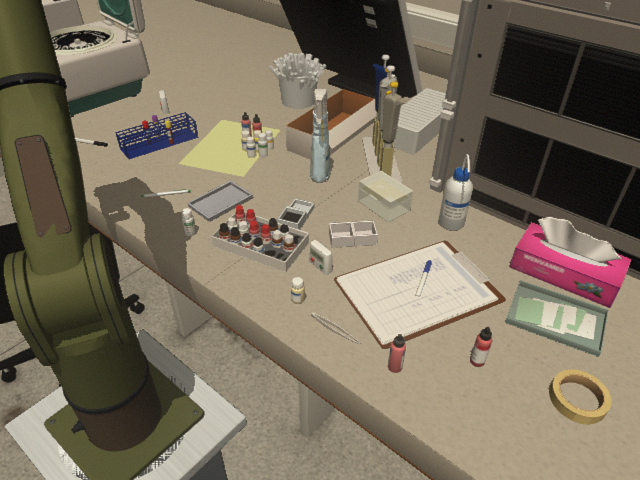

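View pics/top0.png

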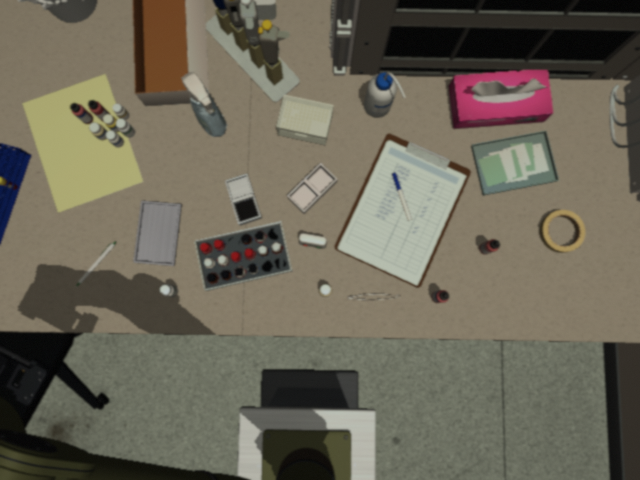

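The scene shows the vials at (189,222) and (297,290), forceps at (335,328), droppers at (397,353) and (481,347), dropper stand at (353,234), step stand at (296,213), tray at (220,201) and timer at (320,257). In the top view the vials are at (166,290) and (325,288), forceps (373,296), droppers (441,296) and (490,245), dropper stand (313,187), step stand (242,198), tray (159,232). I'll look at an enlarged version of each.

```bash
cat > h.py <<'E'
import numpy as np, cv2
from station import ctrl, imaging
I={n:imaging.camera_info(n) for n in('scene','top')}
def ray(n,uv):
    i=I[n]; d=i['R'].T@np.linalg.solve(i['mtx'],[uv[0],uv[1],1.]); return -i['R'].T@i['t'],d
def plane(n,uv,z):
    o,d=ray(n,uv); return o+d*(z-o[2])/d[2]
def proj(n,X):
    i=I[n]; p=i['mtx']@(i['R']@np.asarray(X,float)+i['t']); return p[:2]/p[2]
def tri(a,b):
    (o,d),(p,e)=ray('top',a),ray('scene',b); d=d/np.linalg.norm(d); e=e/np.linalg.norm(e)
    s=np.linalg.lstsq(np.c_[d,-e],p-o,rcond=None)[0]
    A,B=o+d*s[0],p+e*s[1]; return (A+B)/2,np.linalg.norm(A-B)
E
python3 - <<'E'
from h import *
t=cv2.imread('pics/top0.png'); s=cv2.imread('pics/scene0.png')
a=cv2.resize(t[150:312,130:350],None,fx=3.6,fy=3.6,interpolation=cv2.INTER_CUBIC)
cv2.imwrite('pics/t1.png',a)
c=[cv2.resize(s[y-38:y+38,x-50:x+50],(400,304),interpolation=cv2.INTER_CUBIC) for x,y in((189,222),(297,290),(397,353),(481,347))]
cv2.imwrite('pics/s1.png',cv2.resize(np.vstack([np.hstack(c[:2]),np.hstack(c[2:])]),(800,600)))
# masks in top view
g=cv2.cvtColor(t,cv2.COLOR_BGR2HSV)
for nm,(x0,x1,y0,y1),f in [('vialL',(150,185,275,305),lambda h:(h[...,2]>140)&(h[...,1]<60)),('vialR',(310,340,275,305),lambda h:(h[...,2]>150)&(h[...,1]<50)),
  ('dropA',(425,460,280,312),lambda h:h[...,2]<70),('dropB',(475,508,230,260),lambda h:h[...,2]<70),('timer',(295,330,225,255),lambda h:(h[...,2]>150)&(h[...,1]<50)),('forceps',(342,405,285,305),lambda h:(h[...,1]<45)&(h[...,2]>100))]:
    m=f(g[y0:y1,x0:x1]).astype(np.uint8); n,l,st,ce=cv2.connectedComponentsWithStats(m)
    print(nm,[(st[k][:].tolist(),(ce[k]+[x0,y0]).round(1).tolist()) for k in range(1,n) if st[k][4]>8])
E
```

```text
vialL [([10, 10, 10, 10, 71], [164.7, 289.4])]
vialR [([11, 10, 10, 10, 82], [325.3, 289.5])]
dropA [([6, 9, 18, 13, 141], [438.7, 294.7])]
dropB [([4, 7, 20, 16, 175], [487.4, 244.8])]
timer [([5, 9, 26, 11, 190], [312.6, 239.0])]
forceps [([26, 8, 8, 2, 13], [371.5, 293.6]), ([6, 10, 9, 5, 23], [351.3, 297.0]), ([15, 13, 9, 2, 14], [360.4, 298.6])]
```

View pics/t1.png

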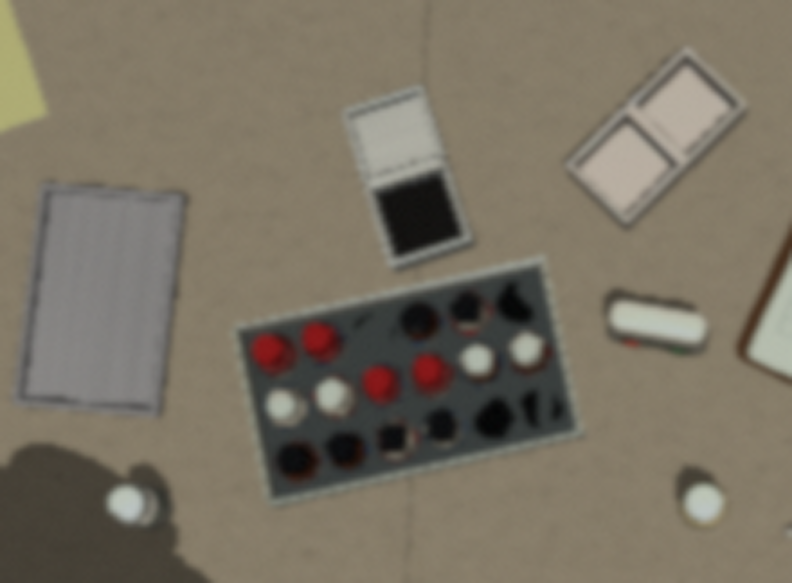

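View pics/s1.png

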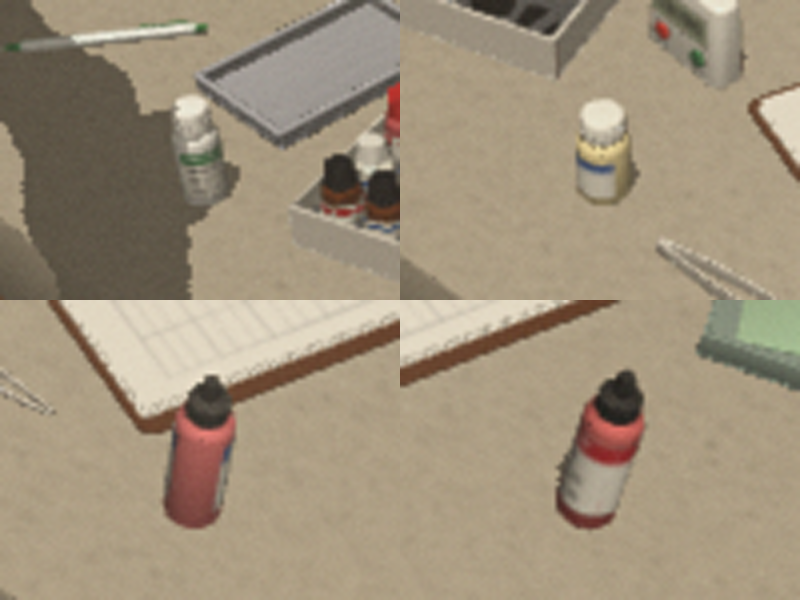

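The left vial (scene cap top ≈ (186,210)) looks tall and slim and the right one (≈ (298,279)) short. The step stand has its bare low step at crop (395,140) and black high step at (420,215). The droppers' tips are at scene (400,335) and (487,328).

```bash
python3 - <<'E'
from h import *
np.set_printoptions(precision=1,suppress=True)
c=lambda p:(p[0]/3.6+130-.4,p[1]/3.6+150-.4)
for n,t,s in(('vialL',c((126,504)),(186.5,209.8)),('vialR',c((703,502)),(297.75,279.4))): 
    print(n,'tri',*tri(t,s),'top-plane',[plane('top',t,z) for z in(60,73)],[plane('scene',s,z) for z in(60,73)])
for n,s,z in(('dA',(399.75,335.3),100),('dB',(487.5,328),104)):
    for zz in (100,104):
        P=plane('scene',s,zz); print(n,zz,P,'base px',proj('scene',[P[0],P[1],0]),'top px tip',proj('top',P))
def rect(n,ps):
    P=np.array([plane('top',c(p),z)[:2] for p,z in ps]); print(n,P.mean(0),'sides',[np.linalg.norm(P[i]-P[i-1]) for i in range(4)],'ang',[np.degrees(np.arctan2(*(P[i]-P[i-1])[::-1])) for i in range(4)])
rect('drop',[((686,48),34),((748,103),34),((627,228),34),((566,166),34)])
rect('step',[((345,110),17),((422,87),17),((472,242),30),((393,268),30)])
rect('tray',[((42,184),15),((186,193),15),((159,414),15),((16,402),15)])
print('timer',plane('top',c((658,323)),62))
A,B=plane('scene',(312,314.5),5),plane('scene',(360.5,342.5),5); print('forc',A,B,(A+B)/2,np.linalg.norm(A-B))
A,B=plane('top',(347.5,297.5),5),plane('top',(399,296),5); print('forc top',A,B)
t=cv2.imread('pics/top0.png');s=cv2.imread('pics/scene0.png')
a=cv2.resize(t[225:315,335:515],(800,400),interpolation=cv2.INTER_CUBIC)
b=cv2.resize(s[300:360,300:500],(800,200)[:1]+(240,),interpolation=cv2.INTER_CUBIC)[:200]
cv2.imwrite('pics/t2.png',np.vstack([a,b]))
E
```

```text
vialL tri [419.2 329.7  74. ] 1.447560203006634 top-plane [array([419.2, 333.6,  60. ]), array([418.7, 330.4,  73. ])] [array([429.9, 345.3,  60. ]), array([420.4, 330.3,  73. ])]
vialR tri [428.2 -36.5  60.2] 1.472780485986782 top-plane [array([427.7, -36. ,  60. ]), array([427.1, -35.8,  73. ])] [array([428.9, -36.8,  60. ]), array([419.4, -45.8,  73. ])]
dA 100 [ 414.5 -307.9  100. ] base px [394.5 367.5] top px tip [446.4 296.4]
dA 104 [ 411.5 -309.4  104. ] base px [394.3 368.8] top px tip [447.4 297.7]
dB 100 [ 537.6 -424.3  100. ] base px [476.9 360.2] top px tip [496.9 243. ]
dB 104 [ 534.  -425.2  104. ] base px [476.5 361.5] top px tip [497.9 244.4]
drop [672.7  -1.4] sides [np.float64(114.16508683224856), np.float64(56.2840651030884), np.float64(117.62728682931902), np.float64(58.644616124489275)] ang [np.float64(-43.59410704623156), np.float64(-131.2223195090616), np.float64(137.5741715810551), np.float64(45.32281784155832)]
step [644.1 165.7] sides [np.float64(116.33728506016763), np.float64(54.385694854574915), np.float64(114.9999702805341), np.float64(55.18698195853359)] ang [np.float64(19.242293244059805), np.float64(-71.72037472958928), np.float64(-160.3554790220865), np.float64(109.68500989050024)]
tray [558.7 369.4] sides [np.float64(148.18096504005916), np.float64(97.5605383249867), np.float64(150.2213996350671), np.float64(95.68769306000662)] ang [np.float64(-3.1920487858237174), np.float64(-92.47791408591816), np.float64(176.09518644503663), np.float64(86.32122925387745)]
timer [542.6  -4.8  62. ]
forc [409.2 -94.9   5. ] [ 416.9 -221.1    5. ] [ 413. -158.    5.] 126.44212795170355
forc top [411.1 -91.6   5. ] [ 417.1 -215.2    5. ]
```

View pics/t2.png

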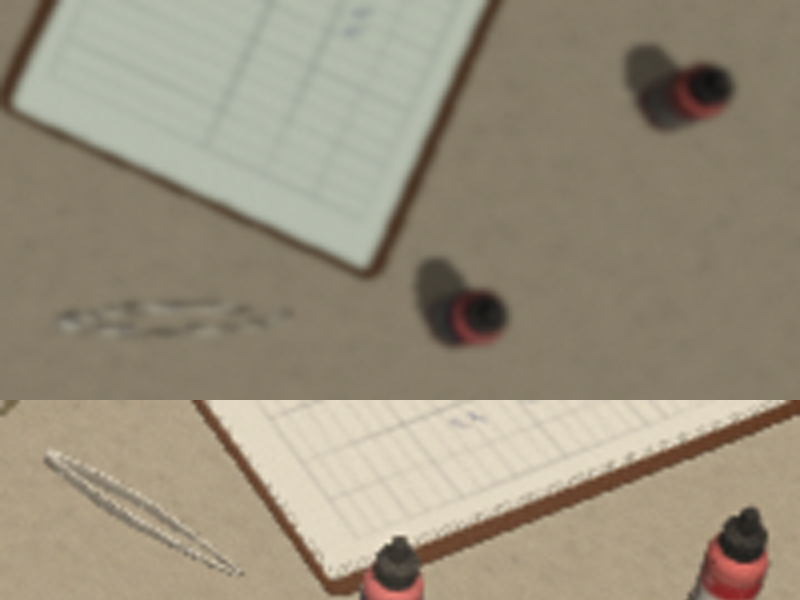

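Checks agree: the left vial triangulates at z=74 (tall) and the right at 60 (short). The stand sides measure 116 mm and the tray 149×97, close to spec. The latest crop puts the black tops at top px (444,295) and (495,244). I start with the tall vial, closing across the step stand (109°).

{"name": "arm_command", "arguments": {"deltas": [{"grip":90,"dx":25,"dy":-39,"dz":-12,"turn":7.45},{"dx":25,"dy":-39,"dz":-12,"turn":7.45},{"dx":25,"dy":-39,"dz":-12,"turn":7.45},{"dx":25,"dy":-39,"dz":-12,"turn":7.45},{"dx":25,"dy":-39,"dz":-12,"turn":7.45},{"dx":27,"dy":-39,"dz":-12,"turn":7.45},{},{}], "newtons": 15}}

```text
validation failed for argument at $.de...
```

{"name": "arm_command", "arguments": {"deltas": [{"grip":90,"dx":25,"dy":-39,"dz":-12,"turn":7.45},{"grip":90,"dx":25,"dy":-39,"dz":-12,"turn":7.45},{"grip":90,"dx":25,"dy":-39,"dz":-12,"turn":7.45},{"grip":90,"dx":25,"dy":-39,"dz":-12,"turn":7.45},{"grip":90,"dx":25,"dy":-39,"dz":-12,"turn":7.45},{"grip":90,"dx":27,"dy":-39,"dz":-12,"turn":7.45},{"grip":90,"dx":0,"dy":0,"dz":0,"turn":0},{"grip":90,"dx":0,"dy":0,"dz":0,"turn":0}], "newtons": 15}}

```text
time: 0.9
tool_pos: [420.5, 329.2, 166.2]
eef_rot: [-0.001, -0.166, 0.986, -0.0]
contact_force: [0.2, 0.6, 0.6]
gripper_width: 56.3
grip_force: 0.0
```

{"name": "arm_command", "arguments": {"deltas": [{"grip":90,"dx":-1,"dy":1,"dz":-35,"turn":0},{"grip":90,"dx":0,"dy":0,"dz":-35,"turn":0},{"grip":90,"dx":0,"dy":0,"dz":-35,"turn":0},{"grip":90,"dx":0,"dy":0,"dz":-34,"turn":0},{"grip":90,"dx":0,"dy":0,"dz":0,"turn":0},{"grip":255,"dx":0,"dy":0,"dz":0,"turn":0},{"grip":255,"dx":0,"dy":0,"dz":0,"turn":0},{"grip":255,"dx":0,"dy":0,"dz":0,"turn":0}], "newtons": 15}}

```text
time: 1.7
tool_pos: [419.5, 332.9, 29.5]
eef_rot: [0.001, -0.168, 0.986, 0.001]
contact_force: [0.4, 0.3, 0.3]
gripper_width: 35.2
grip_force: 0.0
```

{"name": "arm_command", "arguments": {"deltas": [{"grip":255,"dx":0,"dy":0,"dz":0,"turn":0},{"grip":255,"dx":0,"dy":0,"dz":0,"turn":0},{"grip":255,"dx":0,"dy":0,"dz":0,"turn":0},{"grip":255,"dx":0,"dy":0,"dz":0,"turn":0}], "newtons": 15}}

```text
time: 2.1
tool_pos: [419.6, 332.3, 29.1]
eef_rot: [0.001, -0.168, 0.986, 0.001]
contact_force: [-0.2, -1.1, 7.6]
gripper_width: 28.7
grip_force: 14.9
```

{"name": "arm_command", "arguments": {"deltas": [{"grip":255,"dx":0,"dy":0,"dz":30,"turn":0},{"grip":255,"dx":0,"dy":0,"dz":40,"turn":0},{"grip":255,"dx":30,"dy":-20,"dz":40,"turn":0},{"grip":255,"dx":37,"dy":-23,"dz":20,"turn":0},{"grip":255,"dx":37,"dy":-23,"dz":0,"turn":0},{"grip":255,"dx":37,"dy":-23,"dz":0,"turn":0},{"grip":255,"dx":37,"dy":-23,"dz":0,"turn":0},{"grip":255,"dx":37,"dy":-23,"dz":0,"turn":0}]}}

```text
time: 2.9
tool_pos: [632.9, 196.4, 155.4]
eef_rot: [0.0, -0.168, 0.986, 0.0]
contact_force: [0.0, 0.4, -0.4]
gripper_width: 28.6
grip_force: 15.0
```

{"name": "arm_command", "arguments": {"deltas": [{"grip":255,"dx":36,"dy":-20,"dz":0,"turn":0},{"grip":255,"dx":0,"dy":0,"dz":0,"turn":0},{"grip":255,"dx":0,"dy":0,"dz":0,"turn":0}]}}

```text
time: 3.2
tool_pos: [667.7, 177.0, 154.6]
eef_rot: [-0.0, -0.167, 0.986, 0.0]
contact_force: [0.0, 1.2, -0.3]
gripper_width: 28.7
grip_force: 14.9
```

```bash
python3 - <<'E'
from h import *
t=imaging.capture('top');s=imaging.capture('scene')
cv2.imwrite('pics/t3f.png',t);cv2.imwrite('pics/s3f.png',s)
a=cv2.resize(t[140:260,170:370],(600,360),interpolation=cv2.INTER_CUBIC)
b=cv2.resize(s[120:270,230:430],(600,450),interpolation=cv2.INTER_CUBIC)
cv2.imwrite('pics/m3.png',np.hstack([cv2.resize(b,(400,300)),cv2.resize(a,(400,240)) if 0 else cv2.copyMakeBorder(cv2.resize(a,(400,240)),0,60,0,0,0)]))
cv2.imwrite('pics/s3.png',cv2.resize(s[110:260,220:420],(800,600),interpolation=cv2.INTER_CUBIC))
E
```

```text
(no output)
```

View pics/s3.png

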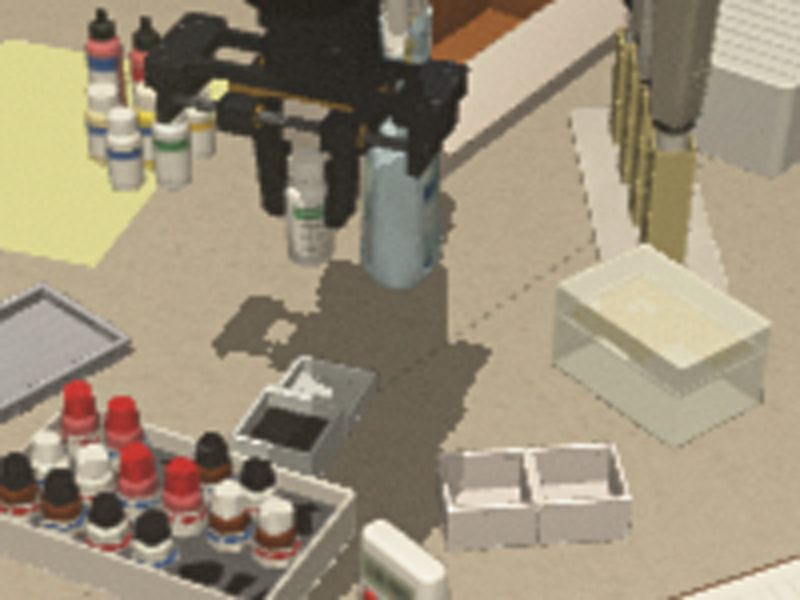

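The vial hangs upright between the fingers (bottom at crop (310,257)), with the step stand in front of it at (305,410). The dropper stand's rim corners are near (443,455), (615,446), (630,495) and (447,512). I cross-check these.

```bash
python3 - <<'E'
from h import *
np.set_printoptions(precision=1,suppress=True)
c=lambda p:(p[0]/4+220-.4,p[1]/4+110-.4)
print('vial bottom c',plane('scene',c((310,252)),125.5), 'tcp pred', proj('scene',[667.7,177,125.5]))
P=np.array([plane('scene',c(p),34) for p in((443,455),(615,446),(630,495),(447,512))]);print(P,P.mean(0))
for p,z in(((303,357),17),((377,373),17),((236,432),30),((308,470),30)): print(plane('scene',c(p),z))
# predicted corners
C=np.array([644.1,165.7]);a=np.radians(19.4);u=np.array([np.cos(a),np.sin(a)]);v=np.array([-u[1],u[0]])
for s,z in((58,17),(-58,30)):
  for w in(31,-31): print('pred',z,(proj('scene',[*(C+s*u+w*v),z])-[219.6,109.6])*4, (proj('top',[*(C+s*u+w*v),z])-[129.6,149.6])*3.6)
E
```

```text
vial bottom c [667.1 179.  125.5] tcp pred [297.8 172.8]
[[651.4  53.3  34. ]
 [730.2 -24.3  34. ]
 [696.7 -60.1  34. ]
 [609.8  15.9  34. ]] [672.   -3.8  34. ]
[688.  207.6  17. ]
[707.3 157.   17. ]
[586.1 173.1  30. ]
[587.8 111.6  30. ]
pred 17 [296.4 352.9] [339.8 112.1]
pred 17 [380.2 372.5] [427.1  84.3]
pred 30 [225.5 435.5] [388.  269.6]
pred 30 [314.1 457.4] [476.9 240.8]
```

{"name": "arm_command", "arguments": {"deltas": [{"grip":255,"dx":4,"dy":-2,"dz":-30,"turn":0},{"grip":255,"dx":0,"dy":0,"dz":-30,"turn":0},{"grip":255,"dx":0,"dy":0,"dz":-30,"turn":0},{"grip":255,"dx":0,"dy":0,"dz":-18,"turn":0},{"grip":255,"dx":0,"dy":0,"dz":-6,"turn":0},{"grip":255,"dx":0,"dy":0,"dz":0,"turn":0},{"grip":255,"dx":0,"dy":0,"dz":0,"turn":0}]}}

```text
time: 4.0
tool_pos: [672.4, 177.0, 42.4]
eef_rot: [0.001, -0.168, 0.986, 0.0]
contact_force: [0.3, -0.3, -0.3]
gripper_width: 28.8
grip_force: 14.9
```

{"name": "arm_command", "arguments": {"deltas": [{"grip":255,"dx":0,"dy":0,"dz":-4,"turn":0},{"grip":255,"dx":0,"dy":-1,"dz":-2,"turn":0},{"grip":255,"dx":0,"dy":0,"dz":0,"turn":0},{"grip":255,"dx":0,"dy":0,"dz":0,"turn":0}]}}

```text
time: 4.4
tool_pos: [671.8, 175.0, 35.1]
eef_rot: [0.0, -0.168, 0.986, 0.0]
contact_force: [0.4, -0.3, -0.3]
gripper_width: 28.6
grip_force: 14.9
```

{"name": "arm_command", "arguments": {"deltas": [{"grip":255,"dx":0,"dy":0,"dz":-1.5,"turn":0},{"grip":255,"dx":0,"dy":0,"dz":0,"turn":0},{"grip":255,"dx":0,"dy":0,"dz":0,"turn":0}]}}

```text
time: 4.7
tool_pos: [672.1, 175.3, 34.3]
eef_rot: [0.001, -0.168, 0.986, 0.0]
contact_force: [-0.3, -1.3, 5.6]
gripper_width: 28.7
grip_force: 14.9
```

Contact is felt at the expected height, so I release and rise.

{"name": "arm_command", "arguments": {"deltas": [{"grip":110,"dx":0,"dy":0,"dz":0,"turn":0},{"grip":110,"dx":0,"dy":0,"dz":0,"turn":0},{"grip":110,"dx":0,"dy":0,"dz":0,"turn":0},{"grip":90,"dx":0,"dy":0,"dz":0,"turn":0},{"grip":90,"dx":0,"dy":0,"dz":20,"turn":0},{"grip":90,"dx":0,"dy":0,"dz":40,"turn":0},{"grip":90,"dx":0,"dy":0,"dz":40,"turn":0},{"grip":90,"dx":0,"dy":0,"dz":30,"turn":0}]}}

```text
time: 5.5
tool_pos: [672.5, 175.9, 167.7]
eef_rot: [0.002, -0.168, 0.986, 0.001]
contact_force: [0.6, 0.5, -0.3]
gripper_width: 57.3
grip_force: 0.0
```

{"name": "arm_command", "arguments": {"deltas": [{"grip":90,"dx":-40,"dy":-35,"dz":0,"turn":0},{"grip":90,"dx":-40,"dy":-35,"dz":0,"turn":0},{"grip":90,"dx":-40,"dy":-35,"dz":0,"turn":0},{"grip":90,"dx":-40,"dy":-35,"dz":0,"turn":0},{"grip":90,"dx":-40,"dy":-35,"dz":0,"turn":0},{"grip":90,"dx":-40,"dy":-35,"dz":0,"turn":0},{"grip":90,"dx":0,"dy":0,"dz":0,"turn":0},{"grip":90,"dx":0,"dy":0,"dz":0,"turn":0}]}}

```text
time: 6.3
tool_pos: [446.1, -23.1, 164.6]
eef_rot: [0.001, -0.167, 0.986, -0.0]
contact_force: [0.0, 0.4, 0.9]
gripper_width: 56.9
grip_force: 0.0
```

```bash
python3 - <<'E'
from h import *
t=imaging.capture('top');s=imaging.capture('scene')
cv2.imwrite('pics/s4f.png',s)
a=cv2.resize(s[150:300,230:430],(800,600),interpolation=cv2.INTER_CUBIC)
b=cv2.resize(t[165:235,215:275],(240,280),interpolation=cv2.INTER_CUBIC)
a[:280,560:]=b
cv2.imwrite('pics/s4.png',a)
E
```

```text
(no output)
```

View pics/s4.png

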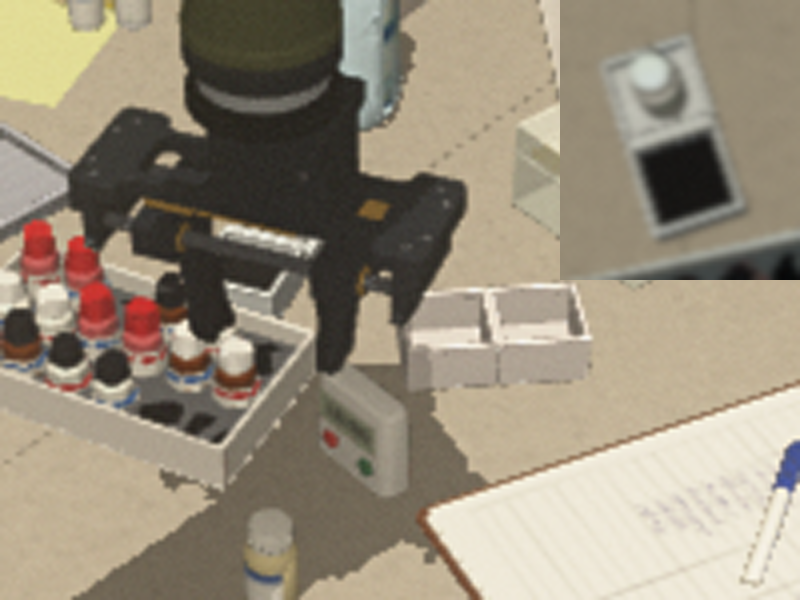

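The inset shows the tall vial standing in the bare low step, close to its middle (cap at inset (653,72)). The timer stands untouched. Next, the short vial.

{"name": "arm_command", "arguments": {"deltas": [{"grip":90,"dx":-18,"dy":-13,"dz":0,"turn":0},{"grip":90,"dx":0,"dy":0,"dz":-30,"turn":0},{"grip":90,"dx":0,"dy":0,"dz":-30,"turn":0},{"grip":90,"dx":0,"dy":0,"dz":0,"turn":0},{"grip":90,"dx":0,"dy":0,"dz":0,"turn":0}]}}

```text
time: 6.9
tool_pos: [428.9, -34.2, 103.5]
eef_rot: [0.0, -0.169, 0.986, 0.0]
contact_force: [0.0, 0.3, 0.4]
gripper_width: 56.9
grip_force: 0.0
```

{"name": "arm_command", "arguments": {"deltas": [{"grip":90,"dx":-1,"dy":-2,"dz":-30,"turn":0},{"grip":90,"dx":0,"dy":0,"dz":-30,"turn":0},{"grip":90,"dx":0,"dy":0,"dz":-24,"turn":0},{"grip":90,"dx":0,"dy":0,"dz":0,"turn":0},{"grip":255,"dx":0,"dy":0,"dz":0,"turn":0},{"grip":255,"dx":0,"dy":0,"dz":0,"turn":0},{"grip":255,"dx":0,"dy":0,"dz":0,"turn":0},{"grip":255,"dx":0,"dy":0,"dz":0,"turn":0}]}}

```text
time: 7.7
tool_pos: [427.6, -39.8, 48.7]
eef_rot: [-0.003, -0.168, 0.986, -0.003]
contact_force: [-0.4, 1.4, 2.6]
gripper_width: 29.2
grip_force: 15.0
```

{"name": "arm_command", "arguments": {"deltas": [{"grip":255,"dx":0,"dy":0,"dz":0,"turn":0},{"grip":255,"dx":0,"dy":0,"dz":0,"turn":0},{"grip":255,"dx":0,"dy":0,"dz":0,"turn":0}]}}

```text
time: 8.0
tool_pos: [427.5, -39.7, 48.5]
eef_rot: [-0.003, -0.168, 0.986, -0.003]
contact_force: [0.3, 0.4, 6.2]
gripper_width: 28.9
grip_force: 15.1
```

The descent stopped short at z=48, so the fingers hold only the shoulder. I open again and find out why.

{"name": "arm_command", "arguments": {"deltas": [{"grip":90,"dx":0,"dy":0,"dz":0,"turn":0},{"grip":90,"dx":0,"dy":0,"dz":0,"turn":0},{"grip":90,"dx":0,"dy":0,"dz":0,"turn":0}]}}

```text
time: 8.3
tool_pos: [427.1, -40.1, 48.0]
eef_rot: [-0.003, -0.168, 0.986, -0.003]
contact_force: [-0.2, -0.3, 0.5]
gripper_width: 51.2
grip_force: 0.0
```

```bash
python3 - <<'E'
from h import *
np.set_printoptions(precision=3,suppress=True)
s=ctrl.read_state();print(s['time'],s['qpos'],s['tool_pos'],s['contact_force'],s['gripper_width'])
E
```

```text
8.3 [ 0.056  0.848 -0.123  2.274  1.282  0.103  0.602] [427.132 -40.092  48.024] [-0.184 -0.299  0.451] 51.1630200898754
```

{"name": "arm_command", "arguments": {"deltas": [{"grip":90,"dx":0,"dy":1,"dz":-4,"turn":0},{"grip":90,"dx":0,"dy":1,"dz":-4,"turn":0},{"grip":90,"dx":0,"dy":1,"dz":-4,"turn":0},{"grip":90,"dx":0,"dy":0,"dz":-4,"turn":0},{"grip":90,"dx":0,"dy":0,"dz":-4,"turn":0},{"grip":90,"dx":0,"dy":0,"dz":-4,"turn":0}]}}

```text
time: 8.9
tool_pos: [427.2, -37.1, 23.9]
eef_rot: [-0.003, -0.168, 0.986, -0.003]
contact_force: [-0.5, 0.0, -0.4]
gripper_width: 57.3
grip_force: 0.0
```

```bash
python3 - <<'E'
from h import *
np.set_printoptions(precision=3,suppress=True)
s=ctrl.read_state();print(s['time'],s['qpos'],s['tool_pos'],s['contact_force'],s['gripper_width'])
t=imaging.capture('top');sc=imaging.capture('scene')
cv2.imwrite('pics/s5.png',cv2.resize(sc[230:330,240:373],(800,600),interpolation=cv2.INTER_CUBIC))
E
```

```text
8.9 [ 0.108  0.907 -0.217  2.274  1.693  0.179  0.185] [427.233 -37.082  23.866] [-0.506  0.036 -0.436] 57.34852202244715
```

View pics/s5.png

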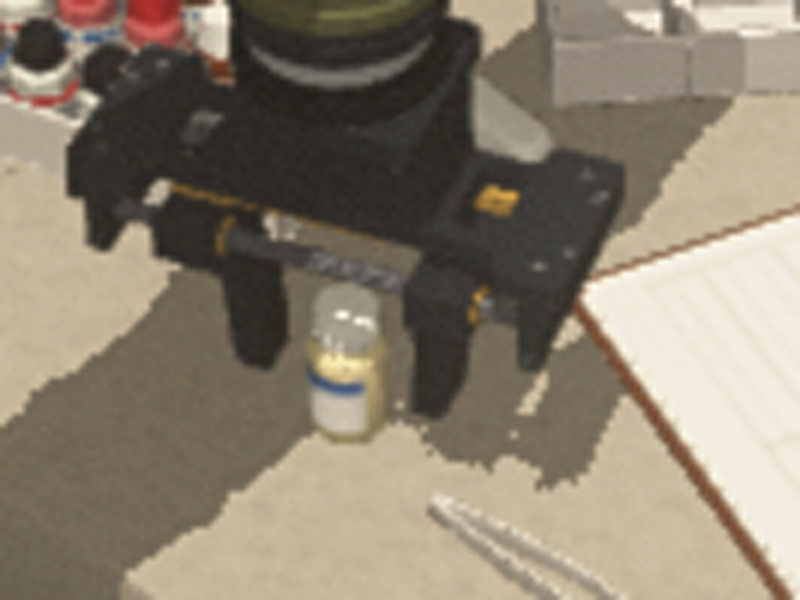

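The short vial stands upright at crop (347,390), midway between the fingers, which are now low enough. I close and lift slowly through the wrist-limited zone.

{"name": "arm_command", "arguments": {"deltas": [{"grip":255,"dx":0,"dy":0,"dz":-2,"turn":0},{"grip":255,"dx":0,"dy":0,"dz":0,"turn":0},{"grip":255,"dx":0,"dy":0,"dz":0,"turn":0},{"grip":255,"dx":0,"dy":0,"dz":0,"turn":0},{"grip":255,"dx":0,"dy":0,"dz":0,"turn":0},{"grip":255,"dx":0,"dy":0,"dz":0,"turn":0}]}}

```text
time: 9.6
tool_pos: [427.3, -36.9, 22.2]
eef_rot: [-0.003, -0.168, 0.986, -0.003]
contact_force: [0.8, 0.3, 0.7]
gripper_width: 30.3
grip_force: 15.0
```

{"name": "arm_command", "arguments": {"deltas": [{"grip":255,"dx":0,"dy":0,"dz":5,"turn":0},{"grip":255,"dx":0,"dy":0,"dz":5,"turn":0},{"grip":255,"dx":0,"dy":0,"dz":5,"turn":0},{"grip":255,"dx":0,"dy":0,"dz":5,"turn":0},{"grip":255,"dx":0,"dy":0,"dz":5,"turn":0},{"grip":255,"dx":0,"dy":0,"dz":5,"turn":0},{"grip":255,"dx":0,"dy":0,"dz":5,"turn":0},{"grip":255,"dx":0,"dy":0,"dz":5,"turn":0}]}}

```text
time: 10.4
tool_pos: [427.1, -36.9, 62.4]
eef_rot: [-0.003, -0.168, 0.986, -0.003]
contact_force: [0.7, -0.3, -1.0]
gripper_width: 29.8
grip_force: 15.0
```

{"name": "arm_command", "arguments": {"deltas": [{"grip":255,"dx":0,"dy":0,"dz":10,"turn":0},{"grip":255,"dx":0,"dy":0,"dz":15,"turn":0},{"grip":255,"dx":5,"dy":0,"dz":20,"turn":0},{"grip":255,"dx":10,"dy":5,"dz":30,"turn":0},{"grip":255,"dx":15,"dy":13,"dz":25,"turn":0},{"grip":255,"dx":20,"dy":20,"dz":0,"turn":0},{"grip":255,"dx":25,"dy":25,"dz":0,"turn":0},{"grip":255,"dx":25,"dy":25,"dz":0,"turn":0}]}}

```text
time: 11.2
tool_pos: [527.7, 51.2, 162.4]
eef_rot: [-0.003, -0.168, 0.986, -0.003]
contact_force: [0.9, 0.2, -1.0]
gripper_width: 30.0
grip_force: 15.0
```

{"name": "arm_command", "arguments": {"deltas": [{"grip":255,"dx":30,"dy":30,"dz":0,"turn":0},{"grip":255,"dx":30,"dy":35,"dz":0,"turn":0},{"grip":255,"dx":25,"dy":35,"dz":0,"turn":0},{"grip":255,"dx":0,"dy":0,"dz":0,"turn":0},{"grip":255,"dx":0,"dy":0,"dz":0,"turn":0}]}}

```text
time: 11.7
tool_pos: [611.6, 151.7, 161.5]
eef_rot: [-0.004, -0.169, 0.986, -0.003]
contact_force: [-0.1, -1.0, -0.8]
gripper_width: 30.5
grip_force: 15.0
```

{"name": "arm_command", "arguments": {"deltas": [{"grip":255,"dx":5,"dy":4,"dz":-30,"turn":0},{"grip":255,"dx":0,"dy":0,"dz":-30,"turn":0},{"grip":255,"dx":0,"dy":0,"dz":-30,"turn":0},{"grip":255,"dx":0,"dy":0,"dz":-18,"turn":0},{"grip":255,"dx":0,"dy":0,"dz":-6,"turn":0},{"grip":255,"dx":0,"dy":0,"dz":0,"turn":0},{"grip":255,"dx":0,"dy":0,"dz":0,"turn":0}]}}

```text
time: 12.4
tool_pos: [617.9, 155.2, 49.4]
eef_rot: [-0.002, -0.168, 0.986, -0.003]
contact_force: [0.0, 1.0, -0.9]
gripper_width: 29.9
grip_force: 15.0
```

{"name": "arm_command", "arguments": {"deltas": [{"grip":255,"dx":-1,"dy":1,"dz":-4,"turn":0},{"grip":255,"dx":0,"dy":0,"dz":-3,"turn":0},{"grip":255,"dx":0,"dy":0,"dz":-1,"turn":0},{"grip":255,"dx":0,"dy":0,"dz":0,"turn":0},{"grip":255,"dx":0,"dy":0,"dz":0,"turn":0}]}}

```text
time: 12.9
tool_pos: [616.3, 156.2, 40.4]
eef_rot: [-0.003, -0.168, 0.986, -0.003]
contact_force: [-0.2, -0.8, 1.3]
gripper_width: 29.7
grip_force: 15.0
```

{"name": "arm_command", "arguments": {"deltas": [{"grip":255,"dx":0,"dy":0,"dz":-1,"turn":0},{"grip":255,"dx":0,"dy":0,"dz":0,"turn":0},{"grip":255,"dx":0,"dy":0,"dz":0,"turn":0}]}}

```text
time: 13.2
tool_pos: [616.4, 156.2, 40.3]
eef_rot: [-0.003, -0.168, 0.986, -0.003]
contact_force: [-2.4, -1.3, 7.6]
gripper_width: 29.8
grip_force: 15.0
```

Seated. I release, rise and go towards the droppers. Their grasp angle is 47°, so the turn is −62°.

{"name": "arm_command", "arguments": {"deltas": [{"grip":115,"dx":0,"dy":0,"dz":0,"turn":0},{"grip":115,"dx":0,"dy":0,"dz":0,"turn":0},{"grip":115,"dx":0,"dy":0,"dz":0,"turn":0},{"grip":100,"dx":0,"dy":0,"dz":0,"turn":0},{"grip":90,"dx":0,"dy":0,"dz":20,"turn":0},{"grip":90,"dx":0,"dy":0,"dz":40,"turn":0},{"grip":90,"dx":0,"dy":0,"dz":40,"turn":0},{"grip":90,"dx":0,"dy":0,"dz":40,"turn":0}]}}

```text
time: 14.0
tool_pos: [615.9, 156.0, 180.4]
eef_rot: [-0.004, -0.168, 0.986, -0.003]
contact_force: [0.4, 0.7, -0.1]
gripper_width: 56.9
grip_force: 0.0
```

{"name": "arm_command", "arguments": {"deltas": [{"grip":90,"dx":-10,"dy":-40,"dz":5,"turn":-8},{"grip":90,"dx":-10,"dy":-40,"dz":5,"turn":-8},{"grip":90,"dx":-10,"dy":-40,"dz":5,"turn":-8},{"grip":90,"dx":-10,"dy":-40,"dz":0,"turn":-8},{"grip":90,"dx":-10,"dy":-40,"dz":0,"turn":-8},{"grip":90,"dx":-10,"dy":-40,"dz":0,"turn":-8},{"grip":90,"dx":-10,"dy":-40,"dz":0,"turn":-8},{"grip":90,"dx":-10,"dy":-40,"dz":0,"turn":-6}]}}

```text
time: 14.8
tool_pos: [535.7, -165.4, 194.2]
eef_rot: [-0.004, 0.366, 0.931, -0.001]
contact_force: [1.3, -0.6, -0.0]
gripper_width: 57.0
grip_force: 0.0
```

{"name": "arm_command", "arguments": {"deltas": [{"grip":90,"dx":0,"dy":-40,"dz":0,"turn":0},{"grip":90,"dx":0,"dy":-40,"dz":0,"turn":0},{"grip":90,"dx":0,"dy":-40,"dz":0,"turn":0},{"grip":90,"dx":0,"dy":-40,"dz":0,"turn":0},{"grip":90,"dx":0,"dy":-40,"dz":0,"turn":0},{"grip":90,"dx":0,"dy":0,"dz":0,"turn":0},{"grip":90,"dx":0,"dy":0,"dz":0,"turn":0}]}}

```text
time: 15.5
tool_pos: [535.7, -364.6, 193.6]
eef_rot: [-0.005, 0.365, 0.931, -0.001]
contact_force: [-0.6, 1.6, 0.5]
gripper_width: 56.8
grip_force: 0.0
```

```bash
python3 - <<'E'
from h import *
np.set_printoptions(precision=3,suppress=True)
t=imaging.capture('top');s=imaging.capture('scene');print(ctrl.read_state()['qpos'])
a=cv2.resize(s[190:265,250:350],(400,300),interpolation=cv2.INTER_CUBIC)
b=cv2.resize(t[165:235,215:309],(400,300),interpolation=cv2.INTER_CUBIC)
c=cv2.resize(s[280:380,370:503],(400,300),interpolation=cv2.INTER_CUBIC)
d=cv2.resize(t[225:315,400:520],(400,300),interpolation=cv2.INTER_CUBIC)
cv2.imwrite('pics/m6.png',np.vstack([np.hstack([a,b]),np.hstack([c,d])]))
cv2.imwrite('pics/s6f.png',s);cv2.imwrite('pics/t6f.png',t)
E
```

```text
[ 0.763  0.803 -0.463  1.519  0.415  0.928  0.997]
```

View pics/m6.png

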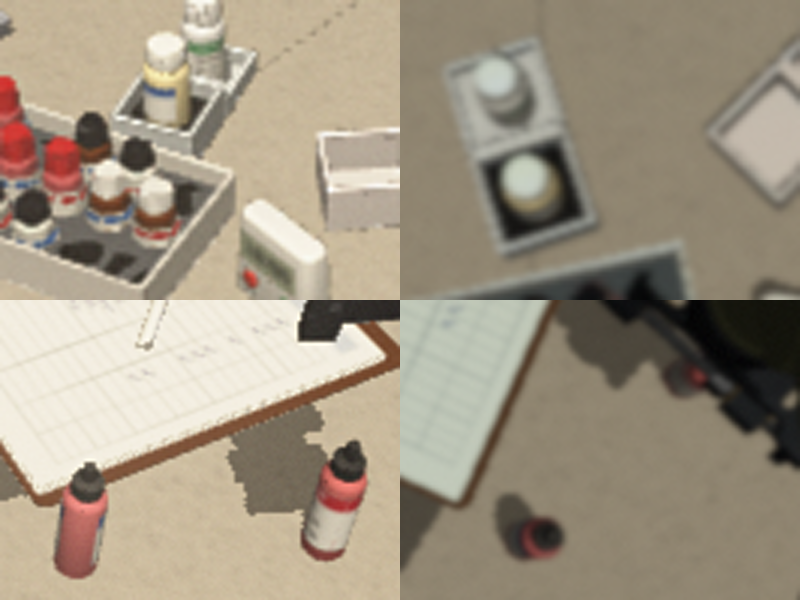

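Both vials stand upright on their steps: short cap at crop (525,178) on the black, tall at (497,75). The droppers stand untouched. Next, dropper B.

{"name": "arm_command", "arguments": {"deltas": [{"grip":40,"dx":0,"dy":-30,"dz":0,"turn":0},{"grip":40,"dx":0,"dy":-29,"dz":0,"turn":0},{"grip":40,"dx":0,"dy":0,"dz":-30,"turn":0},{"grip":40,"dx":0,"dy":0,"dz":-20,"turn":0},{"grip":40,"dx":0,"dy":0,"dz":0,"turn":0},{"grip":40,"dx":0,"dy":0,"dz":0,"turn":0}]}}

```text
time: 16.2
tool_pos: [537.1, -421.3, 144.6]
eef_rot: [-0.004, 0.363, 0.932, -0.0]
contact_force: [0.2, 0.6, -0.1]
gripper_width: 74.5
grip_force: 0.0
```

```bash
python3 - <<'E'
from h import *
np.set_printoptions(precision=1,suppress=True)
print('B',tri((495.2,244.1),(487,331)),'A',tri((443.9,295.4),(399,338)))
s=imaging.capture('scene')
cv2.imwrite('pics/s7.png',cv2.resize(s[250:400,410:560],(600,600),interpolation=cv2.INTER_CUBIC))
E
```

```text
B (array([ 536.8, -424.2,   91.5]), np.float64(2.652313438138317)) A (array([ 417.5, -305.4,   87.3]), np.float64(0.6431397785884845))
```

View pics/s7.png

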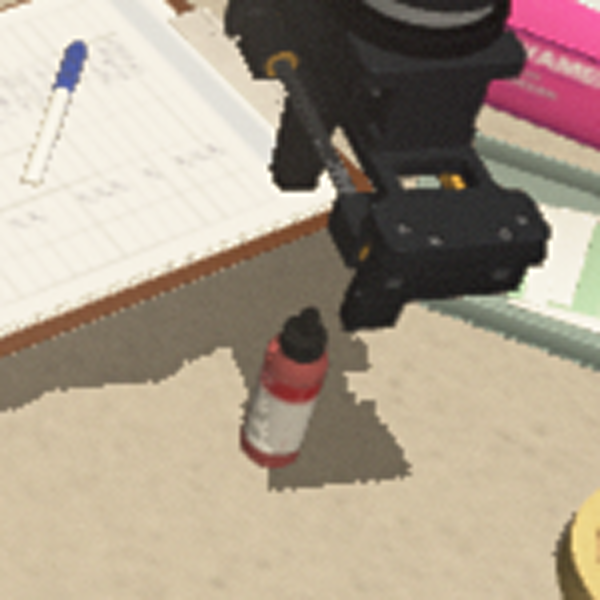

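Dropper B stands upright between the finger lines (tip at crop (310,312), fingertips at (297,185) and (370,325)). Descending.

{"name": "arm_command", "arguments": {"deltas": [{"grip":40,"dx":0,"dy":-3,"dz":-25,"turn":0},{"grip":40,"dx":0,"dy":0,"dz":-25,"turn":0},{"grip":40,"dx":0,"dy":0,"dz":-25,"turn":0},{"grip":40,"dx":0,"dy":0,"dz":-19,"turn":0},{"grip":40,"dx":0,"dy":0,"dz":0,"turn":0},{"grip":255,"dx":0,"dy":0,"dz":0,"turn":0},{"grip":255,"dx":0,"dy":0,"dz":0,"turn":0},{"grip":255,"dx":0,"dy":0,"dz":0,"turn":0}]}}

```text
time: 17.05
tool_pos: [537.2, -426.5, 51.7]
eef_rot: [-0.003, 0.364, 0.931, -0.001]
contact_force: [0.8, -0.3, -0.3]
gripper_width: 52.5
grip_force: 0.0
```

{"name": "arm_command", "arguments": {"deltas": [{"grip":255,"dx":0,"dy":0,"dz":0,"turn":0},{"grip":255,"dx":0,"dy":0,"dz":0,"turn":0},{"grip":255,"dx":0,"dy":0,"dz":0,"turn":0},{"grip":255,"dx":0,"dy":0,"dz":0,"turn":0}]}}

```text
time: 17.45
tool_pos: [536.4, -426.0, 50.4]
eef_rot: [-0.004, 0.364, 0.931, -0.001]
contact_force: [-0.5, -0.3, 1.7]
gripper_width: 28.9
grip_force: 14.9
```

{"name": "arm_command", "arguments": {"deltas": [{"grip":255,"dx":0,"dy":0,"dz":20,"turn":0},{"grip":255,"dx":0,"dy":0,"dz":40,"turn":0},{"grip":255,"dx":5,"dy":10,"dz":40,"turn":0},{"grip":255,"dx":12,"dy":25,"dz":35,"turn":0},{"grip":255,"dx":15,"dy":35,"dz":0,"turn":0},{"grip":255,"dx":15,"dy":40,"dz":0,"turn":0},{"grip":255,"dx":15,"dy":40,"dz":0,"turn":0},{"grip":255,"dx":15,"dy":40,"dz":0,"turn":0}]}}

```text
time: 18.25
tool_pos: [613.4, -234.4, 185.1]
eef_rot: [-0.005, 0.364, 0.931, -0.001]
contact_force: [-0.1, 0.9, -0.8]
gripper_width: 28.4
grip_force: 14.9
```

{"name": "arm_command", "arguments": {"deltas": [{"grip":255,"dx":15,"dy":40,"dz":0,"turn":0},{"grip":255,"dx":15,"dy":40,"dz":0,"turn":0},{"grip":255,"dx":15,"dy":40,"dz":0,"turn":0},{"grip":255,"dx":15,"dy":40,"dz":0,"turn":0},{"grip":255,"dx":10,"dy":30,"dz":0,"turn":0},{"grip":255,"dx":10,"dy":20,"dz":0,"turn":0},{"grip":255,"dx":0,"dy":0,"dz":0,"turn":0},{"grip":255,"dx":0,"dy":0,"dz":0,"turn":0}]}}

```text
time: 19.05
tool_pos: [692.8, -26.5, 184.7]
eef_rot: [-0.005, 0.364, 0.932, -0.002]
contact_force: [-0.6, -0.8, -0.7]
gripper_width: 28.7
grip_force: 14.9
```

{"name": "arm_command", "arguments": {"deltas": [{"grip":255,"dx":1,"dy":5,"dz":-30,"turn":0},{"grip":255,"dx":0,"dy":0,"dz":-30,"turn":0},{"grip":255,"dx":0,"dy":0,"dz":-28,"turn":0},{"grip":255,"dx":0,"dy":0,"dz":0,"turn":0},{"grip":255,"dx":0,"dy":0,"dz":0,"turn":0}]}}

```text
time: 19.55
tool_pos: [694.0, -23.0, 97.3]
eef_rot: [-0.004, 0.365, 0.931, -0.002]
contact_force: [-0.0, 0.5, 0.2]
gripper_width: 28.7
grip_force: 14.9
```

```bash
python3 - <<'E'
from h import *
s=imaging.capture('scene')
cv2.imwrite('pics/s8.png',cv2.resize(s[150:260,300:446],(800,600),interpolation=cv2.INTER_CUBIC))
print(proj('scene',[693.9,-21.2,4]),proj('scene',[651.5,18.4,4]),[(proj('scene',p)-[300,150])*5.47 for p in([693.9,-21.2,46],[693.9,-21.2,34])])
E
```

```text
[363.16313584 236.49179954] [340.72708253 238.0948069 ] [array([350.94417907, 403.22955534]), array([349.36651946, 423.4888914 ])]
```

View pics/s8.png

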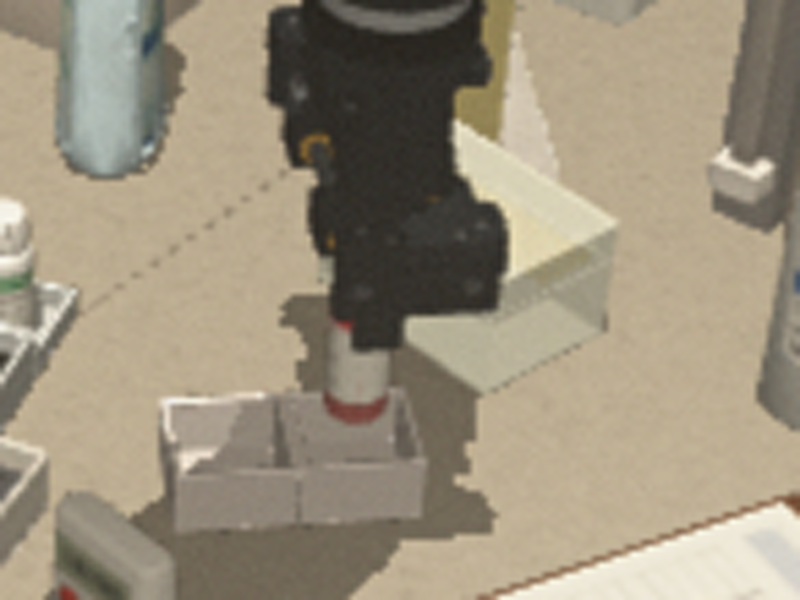

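The bottle hangs upright just above the right-hand well (bottom at crop (357,407), predicted (351,403)), so it is within ~2 mm. Lowering.

{"name": "arm_command", "arguments": {"deltas": [{"grip":255,"dx":0,"dy":2,"dz":-15,"turn":0},{"grip":255,"dx":0,"dy":0,"dz":-15,"turn":0},{"grip":255,"dx":0,"dy":0,"dz":-8,"turn":0},{"grip":255,"dx":0,"dy":0,"dz":0,"turn":0},{"grip":255,"dx":0,"dy":0,"dz":0,"turn":0}]}}

```text
time: 20.1
tool_pos: [694.2, -18.9, 58.8]
eef_rot: [-0.005, 0.364, 0.931, -0.001]
contact_force: [0.2, 0.3, -0.3]
gripper_width: 28.7
grip_force: 14.9
```

{"name": "arm_command", "arguments": {"deltas": [{"grip":255,"dx":0,"dy":0,"dz":-2,"turn":0},{"grip":255,"dx":0,"dy":0,"dz":-1,"turn":0},{"grip":255,"dx":0,"dy":0,"dz":0,"turn":0},{"grip":255,"dx":0,"dy":0,"dz":0,"turn":0}]}}

```text
time: 20.5
tool_pos: [694.3, -18.9, 56.3]
eef_rot: [-0.004, 0.364, 0.931, -0.001]
contact_force: [0.1, 0.3, -0.4]
gripper_width: 29.0
grip_force: 14.9
```

{"name": "arm_command", "arguments": {"deltas": [{"grip":255,"dx":0,"dy":-1,"dz":-1,"turn":0},{"grip":255,"dx":0,"dy":-1,"dz":-1,"turn":0},{"grip":255,"dx":0,"dy":0,"dz":0,"turn":0},{"grip":255,"dx":0,"dy":0,"dz":0,"turn":0}]}}

```text
time: 20.9
tool_pos: [694.4, -20.9, 54.4]
eef_rot: [-0.004, 0.364, 0.931, -0.001]
contact_force: [-0.6, 1.1, 1.4]
gripper_width: 28.4
grip_force: 14.9
```

{"name": "arm_command", "arguments": {"deltas": [{"grip":255,"dx":0,"dy":0,"dz":-1,"turn":0},{"grip":255,"dx":0,"dy":0,"dz":0,"turn":0},{"grip":120,"dx":0,"dy":0,"dz":0,"turn":0},{"grip":120,"dx":0,"dy":0,"dz":0,"turn":0},{"grip":100,"dx":0,"dy":0,"dz":0,"turn":0},{"grip":100,"dx":0,"dy":0,"dz":0,"turn":0},{"grip":90,"dx":0,"dy":0,"dz":15,"turn":0},{"grip":90,"dx":0,"dy":0,"dz":30,"turn":0}]}}

```text
time: 21.7
tool_pos: [692.4, -21.1, 97.0]
eef_rot: [-0.007, 0.364, 0.932, -0.002]
contact_force: [0.7, -0.5, 0.8]
gripper_width: 56.9
grip_force: 0.0
```

{"name": "arm_command", "arguments": {"deltas": [{"grip":90,"dx":0,"dy":0,"dz":45,"turn":0},{"grip":90,"dx":0,"dy":0,"dz":45,"turn":0},{"grip":90,"dx":-40,"dy":-35,"dz":0,"turn":0},{"grip":90,"dx":-40,"dy":-40,"dz":0,"turn":0},{"grip":90,"dx":-40,"dy":-40,"dz":0,"turn":0},{"grip":60,"dx":-40,"dy":-40,"dz":0,"turn":0},{"grip":60,"dx":-40,"dy":-40,"dz":0,"turn":0},{"grip":60,"dx":-35,"dy":-40,"dz":0,"turn":0}]}}

```text
time: 22.5
tool_pos: [480.9, -234.0, 189.4]
eef_rot: [-0.004, 0.363, 0.932, -0.001]
contact_force: [0.5, -1.4, -0.4]
gripper_width: 67.2
grip_force: 0.0
```

{"name": "arm_command", "arguments": {"deltas": [{"grip":60,"dx":-25,"dy":-30,"dz":0,"turn":0},{"grip":60,"dx":-15,"dy":-20,"dz":-20,"turn":0},{"grip":60,"dx":0,"dy":0,"dz":-20,"turn":0},{"grip":60,"dx":0,"dy":0,"dz":0,"turn":0},{"grip":60,"dx":0,"dy":0,"dz":0,"turn":0}]}}

```text
time: 23.0
tool_pos: [443.1, -282.4, 149.0]
eef_rot: [-0.004, 0.363, 0.932, -0.001]
contact_force: [0.2, 0.6, -0.4]
gripper_width: 67.3
grip_force: 0.0
```

{"name": "arm_command", "arguments": {"deltas": [{"grip":60,"dx":-13,"dy":-12,"dz":0,"turn":0},{"grip":60,"dx":-13,"dy":-11,"dz":0,"turn":0},{"grip":60,"dx":0,"dy":0,"dz":0,"turn":0},{"grip":60,"dx":0,"dy":0,"dz":0,"turn":0}]}}

```text
time: 23.4
tool_pos: [417.8, -305.4, 149.2]
eef_rot: [-0.003, 0.363, 0.932, -0.001]
contact_force: [-0.1, 0.8, -0.2]
gripper_width: 67.2
grip_force: 0.0
```

```bash
python3 - <<'E'
from h import *
s=imaging.capture('scene')
a=cv2.resize(s[260:390,330:460],(540,540),interpolation=cv2.INTER_CUBIC)
b=cv2.resize(s[180:245,320:385],(260,260),interpolation=cv2.INTER_CUBIC)
c=np.zeros((540,800,3),np.uint8);c[:,:540]=a;c[:260,540:]=b
cv2.imwrite('pics/s9.png',c); print(ctrl.read_state()['qpos'])
E
```

```text
[ 0.79240609  0.71464045 -0.41406553  1.96027793  0.50861631  0.57641292
  0.86072527]
```

View pics/s9.png

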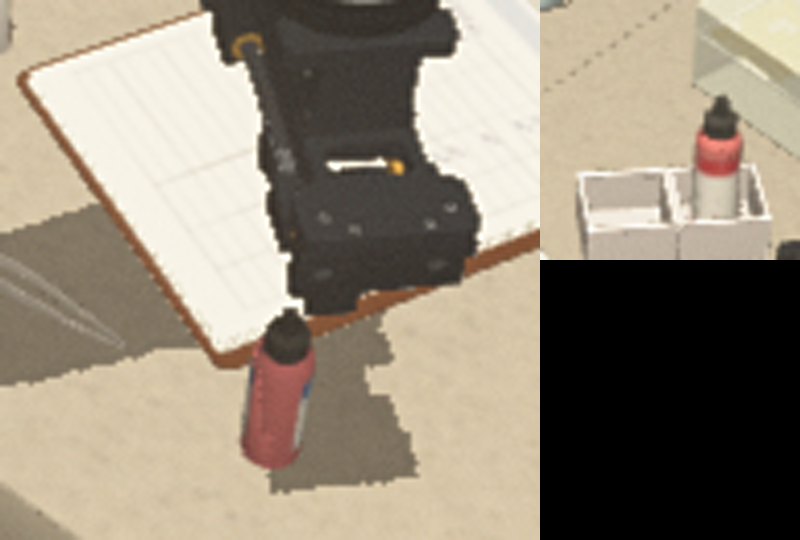

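Dropper B stands upright in the right-hand well. Dropper A is under the gripper, tip at crop (290,315). Descending on it.

{"name": "arm_command", "arguments": {"deltas": [{"grip":60,"dx":-1,"dy":-1,"dz":-20,"turn":0},{"grip":60,"dx":0,"dy":0,"dz":-20,"turn":0},{"grip":60,"dx":0,"dy":0,"dz":-20,"turn":0},{"grip":60,"dx":0,"dy":0,"dz":-20,"turn":0},{"grip":60,"dx":0,"dy":0,"dz":-18,"turn":0},{"grip":60,"dx":0,"dy":0,"dz":0,"turn":0},{"grip":60,"dx":0,"dy":0,"dz":0,"turn":0}]}}

```text
time: 24.15
tool_pos: [416.4, -306.1, 50.5]
eef_rot: [-0.004, 0.363, 0.932, -0.001]
contact_force: [-0.2, -0.2, -0.4]
gripper_width: 67.4
grip_force: 0.0
```

{"name": "arm_command", "arguments": {"deltas": [{"grip":255,"dx":0,"dy":0,"dz":0,"turn":0},{"grip":255,"dx":0,"dy":0,"dz":0,"turn":0},{"grip":255,"dx":0,"dy":0,"dz":0,"turn":0},{"grip":255,"dx":0,"dy":0,"dz":0,"turn":0},{"grip":255,"dx":0,"dy":0,"dz":0,"turn":0},{"grip":255,"dx":0,"dy":0,"dz":0,"turn":0},{"grip":255,"dx":0,"dy":0,"dz":0,"turn":0}]}}

```text
time: 24.85
tool_pos: [415.4, -307.0, 50.3]
eef_rot: [-0.004, 0.364, 0.931, -0.001]
contact_force: [-0.1, -1.0, 2.0]
gripper_width: 28.6
grip_force: 14.9
```

{"name": "arm_command", "arguments": {"deltas": [{"grip":255,"dx":0,"dy":0,"dz":15,"turn":0},{"grip":255,"dx":0,"dy":0,"dz":25,"turn":0},{"grip":255,"dx":0,"dy":0,"dz":35,"turn":0},{"grip":255,"dx":5,"dy":5,"dz":40,"turn":0},{"grip":255,"dx":15,"dy":20,"dz":25,"turn":0},{"grip":255,"dx":25,"dy":35,"dz":0,"turn":0},{"grip":255,"dx":27,"dy":38,"dz":0,"turn":0},{"grip":255,"dx":27,"dy":38,"dz":0,"turn":0}]}}

```text
time: 25.65
tool_pos: [514.7, -170.0, 190.3]
eef_rot: [-0.004, 0.364, 0.931, -0.001]
contact_force: [1.1, 0.2, -1.4]
gripper_width: 28.6
grip_force: 14.9
```

{"name": "arm_command", "arguments": {"deltas": [{"grip":255,"dx":27,"dy":38,"dz":0,"turn":0},{"grip":255,"dx":27,"dy":38,"dz":0,"turn":0},{"grip":255,"dx":27,"dy":38,"dz":0,"turn":0},{"grip":255,"dx":27,"dy":38,"dz":0,"turn":0},{"grip":255,"dx":20,"dy":25,"dz":0,"turn":0},{"grip":255,"dx":9,"dy":12,"dz":0,"turn":0},{"grip":255,"dx":0,"dy":0,"dz":0,"turn":0},{"grip":255,"dx":0,"dy":0,"dz":0,"turn":0}]}}

```text
time: 26.45
tool_pos: [650.3, 17.0, 189.5]
eef_rot: [-0.005, 0.364, 0.931, -0.002]
contact_force: [-0.7, -0.7, -1.3]
gripper_width: 28.7
grip_force: 14.9
```

{"name": "arm_command", "arguments": {"deltas": [{"grip":255,"dx":1,"dy":1,"dz":-30,"turn":0},{"grip":255,"dx":0,"dy":0,"dz":-30,"turn":0},{"grip":255,"dx":0,"dy":0,"dz":-30,"turn":0},{"grip":255,"dx":0,"dy":0,"dz":0,"turn":0},{"grip":255,"dx":0,"dy":0,"dz":-15,"turn":0},{"grip":255,"dx":0,"dy":0,"dz":-15,"turn":0},{"grip":255,"dx":0,"dy":0,"dz":-9,"turn":0},{"grip":255,"dx":0,"dy":0,"dz":0,"turn":0}]}}

```text
time: 27.25
tool_pos: [651.4, 18.8, 60.0]
eef_rot: [-0.005, 0.364, 0.931, -0.002]
contact_force: [-0.4, 0.7, -0.2]
gripper_width: 28.3
grip_force: 14.9
```

{"name": "arm_command", "arguments": {"deltas": [{"grip":255,"dx":0,"dy":0,"dz":-2,"turn":0},{"grip":255,"dx":0,"dy":0,"dz":-1,"turn":0},{"grip":255,"dx":0,"dy":0,"dz":0,"turn":0},{"grip":255,"dx":0,"dy":0,"dz":0,"turn":0}]}}

```text
time: 27.65
tool_pos: [652.5, 19.2, 58.5]
eef_rot: [-0.004, 0.364, 0.931, -0.001]
contact_force: [0.1, -0.4, 0.3]
gripper_width: 28.6
grip_force: 14.9
```

{"name": "arm_command", "arguments": {"deltas": [{"grip":255,"dx":0,"dy":0,"dz":-2,"turn":0},{"grip":255,"dx":-1,"dy":-1,"dz":-1,"turn":0},{"grip":255,"dx":0,"dy":0,"dz":-1,"turn":0},{"grip":255,"dx":0,"dy":0,"dz":0,"turn":0},{"grip":255,"dx":0,"dy":0,"dz":0,"turn":0}]}}

```text
time: 28.15
tool_pos: [651.2, 17.8, 54.3]
eef_rot: [-0.004, 0.364, 0.931, -0.001]
contact_force: [-1.3, -0.6, 2.3]
gripper_width: 28.5
grip_force: 14.9
```

{"name": "arm_command", "arguments": {"deltas": [{"grip":120,"dx":0,"dy":0,"dz":0,"turn":0},{"grip":120,"dx":0,"dy":0,"dz":0,"turn":0},{"grip":120,"dx":0,"dy":0,"dz":0,"turn":0},{"grip":100,"dx":0,"dy":0,"dz":0,"turn":0},{"grip":100,"dx":0,"dy":0,"dz":15,"turn":0},{"grip":100,"dx":0,"dy":0,"dz":30,"turn":0},{"grip":100,"dx":0,"dy":0,"dz":45,"turn":0},{"grip":100,"dx":0,"dy":0,"dz":45,"turn":0}]}}

```text
time: 28.95
tool_pos: [650.9, 18.1, 191.3]
eef_rot: [-0.005, 0.364, 0.932, -0.001]
contact_force: [1.2, 0.3, 0.8]
gripper_width: 53.3
grip_force: 0.0
```

{"name": "arm_command", "arguments": {"deltas": [{"grip":100,"dx":-30,"dy":-25,"dz":0,"turn":-6},{"grip":100,"dx":-30,"dy":-25,"dz":0,"turn":-6},{"grip":100,"dx":-30,"dy":-25,"dz":0,"turn":-6},{"grip":100,"dx":-30,"dy":-25,"dz":0,"turn":-6},{"grip":100,"dx":-30,"dy":-25,"dz":0,"turn":-6},{"grip":100,"dx":-30,"dy":-25,"dz":0,"turn":-6},{"grip":100,"dx":-30,"dy":-25,"dz":0,"turn":-6},{"grip":100,"dx":0,"dy":0,"dz":0,"turn":0}]}}

```text
time: 29.75
tool_pos: [436.1, -160.9, 189.9]
eef_rot: [-0.005, 0.677, 0.736, -0.002]
contact_force: [0.3, 0.2, 0.4]
gripper_width: 53.2
grip_force: 0.0
```

{"name": "arm_command", "arguments": {"deltas": [{"grip":120,"dx":-11,"dy":1,"dz":-20,"turn":-1.3},{"grip":120,"dx":-12,"dy":2,"dz":-20,"turn":0},{"grip":120,"dx":0,"dy":0,"dz":-20,"turn":0},{"grip":120,"dx":0,"dy":0,"dz":-20,"turn":0},{"grip":120,"dx":0,"dy":0,"dz":-15,"turn":0},{"grip":120,"dx":0,"dy":0,"dz":-15,"turn":0},{"grip":120,"dx":0,"dy":0,"dz":0,"turn":0},{"grip":120,"dx":0,"dy":0,"dz":0,"turn":0}]}}

```text
time: 30.55
tool_pos: [419.1, -153.5, 79.6]
eef_rot: [-0.004, 0.681, 0.732, 0.001]
contact_force: [0.1, -0.0, -0.5]
gripper_width: 46.9
grip_force: 0.0
```

```bash
python3 - <<'E'
from h import *
s=imaging.capture('scene')
a=cv2.resize(s[250:370,270:390],(540,540),interpolation=cv2.INTER_CUBIC)
b=cv2.resize(s[180:245,320:385],(260,260),interpolation=cv2.INTER_CUBIC)
c=np.zeros((540,800,3),np.uint8);c[:,:540]=a;c[:260,540:]=b
cv2.imwrite('pics/s10.png',c); q=ctrl.read_state();print(q['qpos'],q['tool_pos'])
print((proj('scene',[413,-158,5])-[270,250])*4.5, (proj('scene',q['tool_pos'])-[270,250])*4.5)
E
```

```text
[ 0.30672208  0.7789462  -0.08776069  2.21402809  0.34491824  0.16559856
 -0.02543818] [ 419.19287098 -153.68676568   79.88626578]
[295.25686168 351.62827184] [300.64530608 231.57538011]
```

View pics/s10.png

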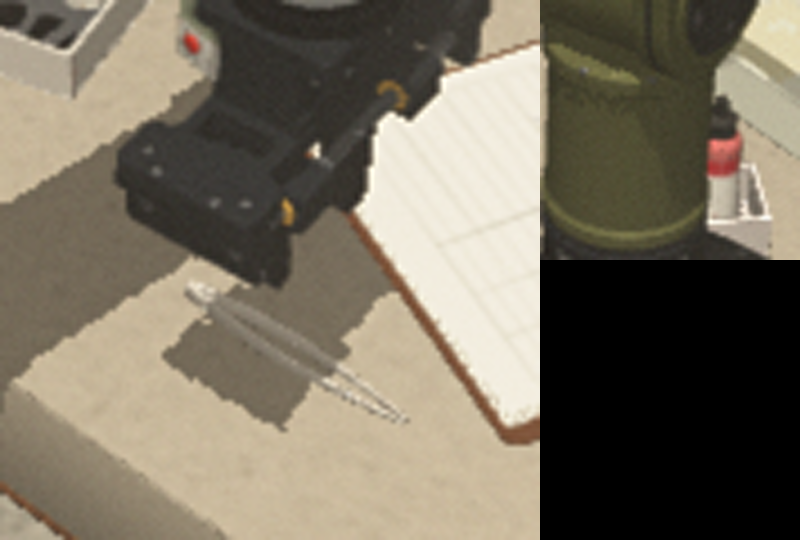

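Forceps ends are at crop (188,290) and (406,420), so the middle is (297,355) against a predicted (295,352): the position holds. Descending slowly.

{"name": "arm_command", "arguments": {"deltas": [{"grip":145,"dx":-3,"dy":-2,"dz":-5,"turn":0},{"grip":145,"dx":-3,"dy":-2,"dz":-7,"turn":0},{"grip":145,"dx":0,"dy":0,"dz":-7,"turn":0},{"grip":145,"dx":0,"dy":0,"dz":-7,"turn":0},{"grip":145,"dx":0,"dy":0,"dz":-7,"turn":0},{"grip":145,"dx":0,"dy":0,"dz":-7,"turn":0},{"grip":145,"dx":0,"dy":0,"dz":0,"turn":0}]}}

```text
time: 31.3
tool_pos: [411.7, -157.7, 38.2]
eef_rot: [-0.005, 0.682, 0.732, 0.0]
contact_force: [-0.7, 0.5, -0.2]
gripper_width: 38.0
grip_force: 0.0
```

{"name": "arm_command", "arguments": {"deltas": [{"grip":145,"dx":1,"dy":0,"dz":-7,"turn":0},{"grip":145,"dx":0,"dy":0,"dz":-7,"turn":0},{"grip":145,"dx":0,"dy":0,"dz":-7,"turn":0},{"grip":145,"dx":0,"dy":0,"dz":-6,"turn":0},{"grip":145,"dx":0,"dy":0,"dz":-5,"turn":0},{"grip":145,"dx":0,"dy":0,"dz":-2,"turn":0},{"grip":145,"dx":0,"dy":0,"dz":0,"turn":0}]}}

```text
time: 32.0
tool_pos: [415.5, -158.9, 12.4]
eef_rot: [-0.008, 0.681, 0.732, -0.001]
contact_force: [0.5, 0.3, 0.1]
gripper_width: 38.0
grip_force: 0.0
```

{"name": "arm_command", "arguments": {"deltas": [{"grip":145,"dx":-1,"dy":0,"dz":-3,"turn":0},{"grip":145,"dx":-1,"dy":0,"dz":-3,"turn":0},{"grip":145,"dx":0,"dy":0,"dz":-2,"turn":0},{"grip":145,"dx":0,"dy":0,"dz":0,"turn":0},{"grip":145,"dx":0,"dy":0,"dz":0,"turn":0}]}}

```text
time: 32.5
tool_pos: [413.5, -159.1, 4.7]
eef_rot: [-0.008, 0.682, 0.731, -0.001]
contact_force: [-0.0, -0.7, -0.1]
gripper_width: 37.9
grip_force: 0.0
```

{"name": "arm_command", "arguments": {"deltas": [{"grip":145,"dx":0,"dy":0,"dz":-2,"turn":0},{"grip":145,"dx":0,"dy":0,"dz":0,"turn":0},{"grip":255,"dx":0,"dy":0,"dz":0,"turn":0},{"grip":255,"dx":0,"dy":0,"dz":0,"turn":0},{"grip":255,"dx":0,"dy":0,"dz":0,"turn":0},{"grip":255,"dx":0,"dy":0,"dz":0,"turn":0},{"grip":255,"dx":0,"dy":0,"dz":0,"turn":0}], "newtons": 20}}

```text
time: 33.2
tool_pos: [413.5, -159.1, 2.6]
eef_rot: [-0.008, 0.682, 0.732, -0.001]
contact_force: [0.7, -0.3, 0.7]
gripper_width: 14.3
grip_force: 20.0
```

{"name": "arm_command", "arguments": {"deltas": [{"grip":255,"dx":0,"dy":0,"dz":4,"turn":0},{"grip":255,"dx":0,"dy":0,"dz":5,"turn":0},{"grip":255,"dx":0,"dy":0,"dz":5,"turn":0},{"grip":255,"dx":0,"dy":0,"dz":5,"turn":0},{"grip":255,"dx":0,"dy":0,"dz":5,"turn":0},{"grip":255,"dx":3,"dy":0,"dz":7,"turn":0},{"grip":255,"dx":5,"dy":0,"dz":10,"turn":0},{"grip":255,"dx":5,"dy":0,"dz":10,"turn":0}]}}

```text
time: 34.0
tool_pos: [426.3, -159.2, 54.0]
eef_rot: [-0.008, 0.682, 0.732, -0.001]
contact_force: [0.0, -0.2, -0.7]
gripper_width: 14.8
grip_force: 20.0
```

{"name": "arm_command", "arguments": {"deltas": [{"grip":255,"dx":8,"dy":0,"dz":20,"turn":0},{"grip":255,"dx":12,"dy":5,"dz":30,"turn":0},{"grip":255,"dx":15,"dy":10,"dz":30,"turn":4},{"grip":255,"dx":15,"dy":20,"dz":20,"turn":7},{"grip":255,"dx":15,"dy":30,"dz":0,"turn":8},{"grip":255,"dx":15,"dy":40,"dz":0,"turn":8},{"grip":255,"dx":10,"dy":40,"dz":0,"turn":8},{"grip":255,"dx":10,"dy":40,"dz":0,"turn":8}]}}

```text
time: 34.8
tool_pos: [526.6, 26.9, 153.5]
eef_rot: [-0.007, 0.364, 0.931, -0.004]
contact_force: [0.5, -0.2, -0.5]
gripper_width: 15.2
grip_force: 20.0
```

{"name": "arm_command", "arguments": {"deltas": [{"grip":255,"dx":5,"dy":40,"dz":0,"turn":8},{"grip":255,"dx":5,"dy":40,"dz":0,"turn":8},{"grip":255,"dx":5,"dy":40,"dz":0,"turn":8},{"grip":255,"dx":5,"dy":40,"dz":0,"turn":8},{"grip":255,"dx":5,"dy":40,"dz":0,"turn":8},{"grip":255,"dx":5,"dy":40,"dz":0,"turn":0},{"grip":255,"dx":0,"dy":40,"dz":0,"turn":0},{"grip":255,"dx":0,"dy":30,"dz":0,"turn":0}]}}

```text
time: 35.6
tool_pos: [555.6, 338.4, 153.3]
eef_rot: [-0.006, 0.025, 1.0, -0.006]
contact_force: [1.4, 0.2, -0.6]
gripper_width: 14.6
grip_force: 20.0
```

{"name": "arm_command", "arguments": {"deltas": [{"grip":255,"dx":3,"dy":16,"dz":0,"turn":0},{"grip":255,"dx":0,"dy":15,"dz":-20,"turn":0},{"grip":255,"dx":0,"dy":0,"dz":-30,"turn":0},{"grip":255,"dx":0,"dy":0,"dz":-30,"turn":0},{"grip":255,"dx":0,"dy":0,"dz":-20,"turn":0},{"grip":255,"dx":0,"dy":0,"dz":0,"turn":0},{"grip":255,"dx":0,"dy":0,"dz":0,"turn":0}]}}

```text
time: 36.3
tool_pos: [559.5, 367.1, 54.0]
eef_rot: [-0.005, 0.026, 1.0, -0.006]
contact_force: [-0.8, -0.2, 0.0]
gripper_width: 14.6
grip_force: 20.0
```

```bash
python3 - <<'E'
from h import *
s=imaging.capture('scene')
cv2.imwrite('pics/s11.png',cv2.resize(s[130:250,160:320],(800,600),interpolation=cv2.INTER_CUBIC))
print((proj('scene',[558.7,369.4,3])-[160,130])*5)
E
```

```text
[304.90599778 356.52505248]
```

View pics/s11.png

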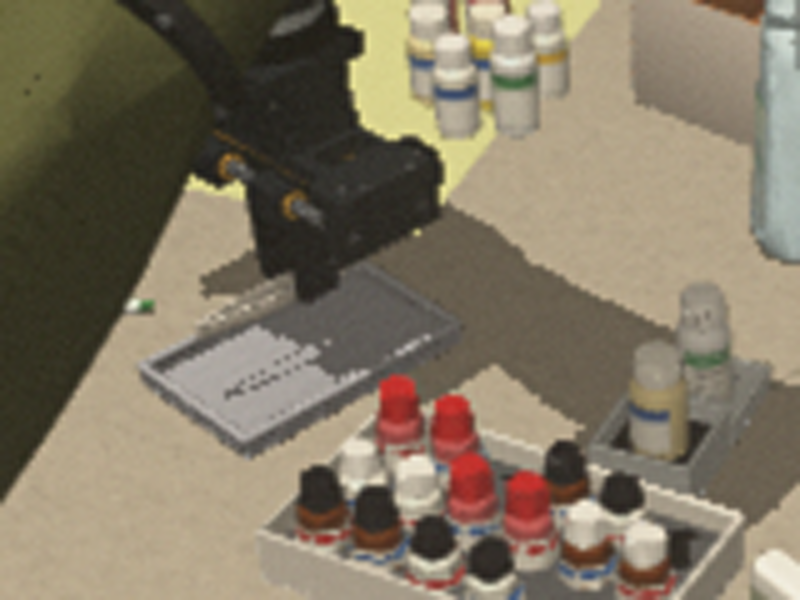

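The forceps are held in line with the tray, their shadow falling within it; the tray's centre is at crop (305,356). Lowering.

{"name": "arm_command", "arguments": {"deltas": [{"grip":255,"dx":0,"dy":2,"dz":-20,"turn":0},{"grip":255,"dx":0,"dy":0,"dz":-15,"turn":0},{"grip":255,"dx":0,"dy":0,"dz":-8,"turn":0},{"grip":255,"dx":0,"dy":0,"dz":0,"turn":0},{"grip":255,"dx":0,"dy":0,"dz":0,"turn":0}]}}

```text
time: 36.85
tool_pos: [559.3, 369.0, 10.4]
eef_rot: [-0.005, 0.026, 1.0, -0.006]
contact_force: [-0.1, 0.2, -0.5]
gripper_width: 14.5
grip_force: 20.0
```

{"name": "arm_command", "arguments": {"deltas": [{"grip":255,"dx":0,"dy":0,"dz":-2,"turn":0},{"grip":255,"dx":0,"dy":0,"dz":-1,"turn":0},{"grip":255,"dx":0,"dy":0,"dz":0,"turn":0},{"grip":255,"dx":0,"dy":0,"dz":0,"turn":0}]}}

```text
time: 37.25
tool_pos: [559.6, 368.9, 7.8]
eef_rot: [-0.005, 0.026, 1.0, -0.006]
contact_force: [-0.2, -0.2, -1.0]
gripper_width: 14.4
grip_force: 20.0
```

{"name": "arm_command", "arguments": {"deltas": [{"grip":255,"dx":0,"dy":0,"dz":-1,"turn":0},{"grip":255,"dx":0,"dy":0,"dz":-0.5,"turn":0},{"grip":255,"dx":0,"dy":0,"dz":0,"turn":0},{"grip":255,"dx":0,"dy":0,"dz":0,"turn":0}]}}

```text
time: 37.65
tool_pos: [559.5, 368.9, 6.1]
eef_rot: [-0.005, 0.026, 1.0, -0.006]
contact_force: [0.5, 0.2, -0.1]
gripper_width: 14.5
grip_force: 20.0
```

{"name": "arm_command", "arguments": {"deltas": [{"grip":165,"dx":0,"dy":0,"dz":-0.5,"turn":0},{"grip":165,"dx":0,"dy":0,"dz":0,"turn":0},{"grip":165,"dx":0,"dy":0,"dz":0,"turn":0},{"grip":165,"dx":0,"dy":0,"dz":0,"turn":0},{"grip":165,"dx":0,"dy":0,"dz":10,"turn":0},{"grip":165,"dx":0,"dy":0,"dz":30,"turn":0},{"grip":165,"dx":0,"dy":0,"dz":45,"turn":0},{"grip":165,"dx":0,"dy":0,"dz":45,"turn":0}]}}

```text
time: 38.45
tool_pos: [559.0, 368.8, 137.3]
eef_rot: [-0.006, 0.026, 1.0, -0.006]
contact_force: [1.6, 0.5, 0.3]
gripper_width: 31.2
grip_force: 0.0
```

{"name": "arm_command", "arguments": {"deltas": [{"grip":165,"dx":-30,"dy":30,"dz":20,"turn":0},{"grip":165,"dx":-30,"dy":35,"dz":20,"turn":0},{"grip":165,"dx":-30,"dy":35,"dz":20,"turn":0},{"grip":165,"dx":-30,"dy":35,"dz":0,"turn":0},{"grip":165,"dx":-30,"dy":35,"dz":0,"turn":0},{"grip":165,"dx":-30,"dy":30,"dz":0,"turn":0},{"grip":165,"dx":0,"dy":0,"dz":0,"turn":0},{"grip":165,"dx":0,"dy":0,"dz":0,"turn":0}]}}

```text
time: 39.25
tool_pos: [378.3, 569.4, 196.2]
eef_rot: [-0.005, 0.024, 1.0, -0.006]
contact_force: [0.8, -0.7, -0.6]
gripper_width: 31.3
grip_force: 0.0
```

```bash
python3 - <<'E'
from h import *
t=imaging.capture('top');s=imaging.capture('scene')
a=cv2.resize(s[170:270,170:390],(800,364),interpolation=cv2.INTER_CUBIC)
b=cv2.resize(t[160:265,130:345],(480,234),interpolation=cv2.INTER_CUBIC)
c=np.zeros((600,800,3),np.uint8);c[:364]=a;c[366:,:480]=b
cv2.imwrite('pics/fin.png',c)
T=proj('top',[558.7,369.4,3]);print('tray centre inset',(T-[130,160])*[480/215,234/105]+[0,366])
E
```

```text
tray centre inset [ 64.45652785 528.46875231]
```

View pics/fin.png

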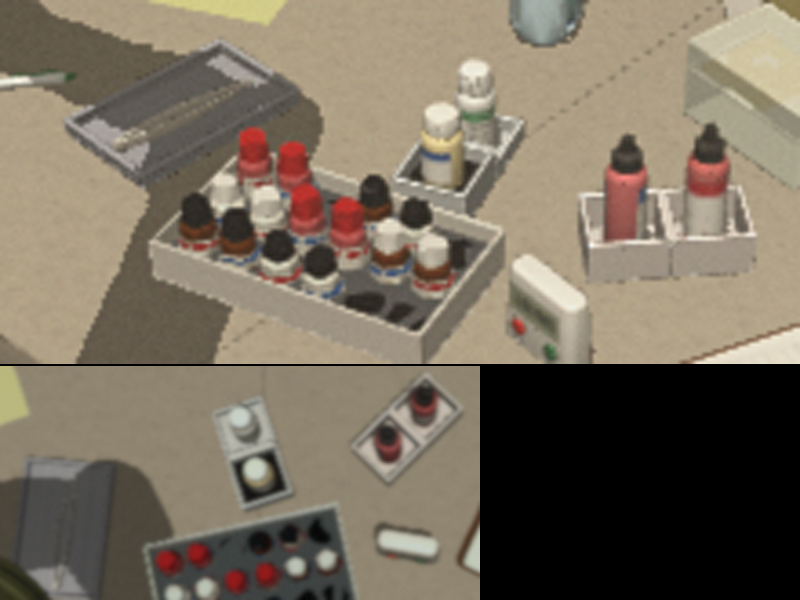

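All five are in place. The droppers are upright in both wells and the vial caps are level on their steps. The forceps' middle is at scene px (220.6,202.2), against a tray centre of (221,201.3). The timer is undisturbed, so I hand in.

```bash
python3 -c "
from station import ctrl
print(ctrl.job_done())"
```

```text
the job is handed in; nothing more can be done
None
```

I placed all five things as asked and handed the job in after about 39 s of robot time. The last pictures show them in place and the timer still standing, but the hand-in call returned no verdict.

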